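# Load a sample cassette into the free latched dock

### The job

Load the sample cassette that lies on the bench into the empty dock: set it on the dock's open deck in front of the slot, hold the latch plate down and slide the cassette fully home against the back stop, then let the latch spring up behind it. Leave the dock that is already loaded, and the bottles and jar, as they are.

Things in the scene. Friction and masses are not known exactly. Their poses are not given: they have to be found in the camera images.
- cassette: Loose white plastic sample cassette on the bench, 0.2 to 0.4 kg: block 100 mm long (its x), 84 wide (y), 30 high, too wide to grip; flat dark wells on top. On the middle of its top stands a grip fin 60 mm long along x, 14 thick in y, its top 52 mm above the underside. Origin: centre of the underside, z up. Both ends alike: either may go in first.
- dock: The EMPTY steel dock, fixed, 300 mm long (its x) by 120 wide. Origin: centre of its underside on the bench, z up; +x is the direction of insertion, away from the robot (within 0.2 rad of world x). All dock coordinates are in this frame, mm. A base plate lies at z 0 to 5.
- dock_deck (a point): Dock (-40, 0, 28): good place for the cassette's origin on the open deck, its front end 12 mm before the latch teeth. The deck, z 28, is two rails at |y| 28 to 52 along the whole length, on which the cassette slides; between them a sunk channel 56 wide. Low kerbs, to z 40, from x -48 to +42 lead in: half width 53 narrowing to 44.
- dock_latch (a joint): Travel of the empty dock's latch straight down, m: 0 up (its spring returns it there), 0.013 fully pressed; about 4 N at the start, 8 N fully down. Press plate and teeth are one rigid part. Pressed anywhere on the plate by over 8 mm (10 to 12 is good) the teeth sink below the deck; while the cassette slides over them the plate must be kept down.
- dock_plate (a point): On the near part of the press plate of the empty dock's latch, at dock (-125, 0, 26) when up; moves with the latch. The plate is flat dark steel, 52 wide in y, x -148 to +40, in the channel between the rails. Closed fingers standing on it behind the cassette can travel along its middle, between the teeth, to its far end while pushing the cassette.
- dock_teeth (a point): Midway between the two latch teeth of the empty dock, level with their tops: dock (28, 0, 36) when up; moves with the latch. The teeth are square-faced, at x 22 to 34, |y| 28 to 40, and stand 8 mm above the deck when up, barring the slot; a push from the cassette's end does not move them. Nothing stands between them.
- dock_slot (a point): Mouth of the empty dock's slot, at deck level: dock (40, 0, 28). Side walls from here on, inner faces |y| 44. From x 50 on, lips reach over the cassette's long edges (underside z 62, top z 67, inner edges |y| 32), so it cannot be put in from above. Back stop face at x 138, up to z 68.
- dock_home (a point): Where the cassette's origin lies when fully home in the empty dock: dock (88, 0, 28). Its rear end is then at x 38, 4 mm beyond the teeth, which spring up behind it.
- full_dock: The other dock, of the same make, already holding a cassette; not to be used. Origin and axes as for the empty dock. Which dock stands on which side varies.
- full_dock_latch (a joint): Latch travel of the loaded dock, m, 0 up; leave it up.
- full_cassette: The cassette already latched in the loaded dock, same shape as the loose one; leave it. Origin: centre of its underside.
- reagent_bottle: White reagent bottle with a blue cap, 56 mm across, 115 mm high, to the left of the loose cassette; origin at the centre of its underside. Leave it standing.
- sample_jar: Clear jar with a red lid, 64 mm across, 75 mm high, beyond the loose cassette; origin at the centre of its underside. Leave it standing.
- wash_bottle: White wash bottle, 72 mm across, 190 mm high, at the far right; origin at the centre of its underside. Leave it standing.

How it is judged (in metres and radians):
On the way, in this order (a step that is already met when the one before it is completed fails the run):
1. the cassette is set on the empty dock's open deck, in front of the teeth (x of cassette in the frame of dock between -0.12 and -0.02 m and y of cassette in the frame of dock between -0.012 and 0.012 m and z of cassette in the frame of dock between 0.024 and 0.034 m), for 0.1 s.
2. the empty dock's latch is pressed down and the cassette slides in over its teeth (value of joint dock_latch above 0.006 m and x of cassette in the frame of dock between -0.01 and 0.08 m and horizontal distance between cassette and dock_home below 0.11 m), for 0.05 s.
At the end, for the whole second after the job is handed in: The cassette lies flat and square in the empty dock, its origin within 7 mm of the home point, at rest, with the latch sprung up behind it (within 2 mm of fully up); the loaded dock's cassette is within 8 mm of where it was and its latch is up (distance between cassette and dock_home below 0.007 m and angle between the x axis of cassette and the x axis of dock, either way round below 0.06 rad and angle between cassette's own z axis and vertical below 0.06 rad and value of joint each of dock_latch, full_dock_latch below 0.002 m and linear speed of cassette below 0.01 m/s and distance of full_cassette from where it was at the start of the episode below 0.008 m); the robot touches nothing.
It fails at once if the loaded dock's latch is pressed or its cassette is disturbed (value of joint full_dock_latch above 0.005 m or distance of full_cassette from where it was at the start of the episode above 0.012 m).
It fails at once if the cassette is tipped over (angle between cassette's own z axis and vertical above 0.8 rad).
It fails at once if a bottle or the jar is knocked over or shoved (distance of any of reagent_bottle, sample_jar, wash_bottle from where it was at the start of the episode above 0.03 m or angle between any of reagent_bottle, sample_jar, wash_bottle's own z axis and vertical above 0.4 rad).
It also fails if it takes over 51 s, if anything falls off the work surface, if the arm or the gripper's body presses on something with over 40 N, if the wrist force passes 120 N, or if a joint passes its speed limit or range.

### The arm

A 6-joint arm with a two-finger parallel gripper is mounted at the origin on the work surface. World frame = base frame: x ahead of the robot, y to its left, z up, the work surface at z = 0. Lengths are in m, angles in degrees, forces in N, time in s.
With the tool pointing down it reaches from about 0.3 to 0.75 m from the base axis. Payload 8.5 kg.
Tool frame: the origin (TCP) lies on the centre line of the jaws, within the pads' length; the fingertips stand 11 mm ahead of it and the grasp point (between the pads) lies 8 mm behind it; z points along the fingers, y is the line along which they close (so a half turn about z gives the same grasp; the last joint's range is limited). The gripper opens to 85 mm and grips with 20 to 120 N. Pads are 22 mm wide; open, the fingers measure 114 mm over their backs; the gripper's body (76 mm by 85 mm) begins 54 mm behind the grasp point. The pads swing forward as they close: fully open they stand 13 mm farther back than shut.
Start: joints at [-83.956, 21.807, 74.336, -0, 83.858, -12.336], TCP at [0.173, -0.522, 0.242] pointing down, gripper open.
Joint ranges: [-178.18, 178.18], [-50.72, 133.34], [12.68, 142.11], [-81.47, 261.47], [9.98, 163.14], [-165.26, 165.26]. Speed limits (degrees/s): [136.94, 136.94, 180, 180, 180, 180].

### API

Orientations are given as a 3x3 rotation matrix whose columns are the frame's x, y, z axes.
In Python, from rig import env gives the robot as it stands.
- The arm moves only by the shell command python3 nudge.py 'ROWS' [FORCE]. ROWS is a JSON list of rows, 1 to 10 of them, each of 5 numbers: dx, dy, dz in m, then a turn about the tool's z in degrees, then the finger opening in m; each row shifts and turns the commanded pose from where the row before left it, along the tool's axes as they then stand; what a row does not reach is not made up. A row lasts 1/10 s, in which the tool goes at most 0.05 m and 8.59 degrees, less where a joint would pass 70% of its speed; a pose out of reach is approached as far as the arm can. The fingers move at their own pace and stop on an object; FORCE is the grip in N (left out, the last holds). Time passes only in rows, so rows that do not move let the fingers close. It prints the time, the measured TCP pose, the force, the opening and the grip force at its end.
- env.observe(): the state, without advancing time (a new reading comes with each control period).
- env.get_image(name): name is "scene" or "side" or "wrist"; returns a dict with "pixels" (480x640x3 uint8, red, green, blue), "K" (3x3 intrinsics, pixels), "distortion" ([k1, k2, p1, p2, k3] as OpenCV has them; the pictures are not rectified), "extrinsics" (4x4, takes a point from world to camera coordinates). Camera axes: x right, y down, z forward; pixel columns grow to the right and rows downward; lengths in m; the calibration is good to about 2 mm. A picture is of the moment at which its call begins. There is no depth.
- env.close_job(): hands the job in; it is judged then, once.
The state is a dict: "time_s": time; "q": joint angles; "qvel": joint speeds; "joint_efforts": joint torques, N m; "position": TCP position; "tool_rot": TCP orientation; "ft_force": force on the tool from outside, world axes, zero at the start; "wrist_torque": the same for the moment, N m; "grip_width": finger opening in m; "gripper_force": force on a finger pad.
Only numpy, scipy, OpenCV 4.12 (cv2) and the standard library are available. Lean on these libraries where they do the work, as an engineer would, in place of code of your own. Each camera call takes 0.05 s, during which the arm holds its last target. There are 200 camera calls.

## Working session

There is one attempt and no reset: what is moved stays moved. The work goes in short steps, Python scripts to look and compute and a shell command to move; the robot and the scene stay as the last step left them, time stands still between calls to the robot, and variables do not carry over. Pictures are saved under pics/ and viewed, at most 10 in all, crops included, and the job is handed in when it is done.

```bash
ls; mkdir -p pics; cat > h.py <<'E'
import numpy as np, cv2
from rig import env
def snap(n,f):
    d=env.get_image(n); cv2.imwrite(f'pics/{f}.png',d['pixels'][:,:,::-1]); np.savez(f'pics/{f}.npz',K=d['K'],D=np.array(d['distortion']),E=d['extrinsics'],im=d['pixels']); return d
def load(f): return np.load(f'pics/{f}.npz')
def rays(f,uv):
    d=load(f); E=d['E']; n=cv2.undistortPoints(np.array(uv,float).reshape(-1,1,2),d['K'],d['D']).reshape(-1,2)
    R=E[:3,:3];c=-R.T@E[:3,3]; v=np.c_[n,np.ones(len(n))]@R; return c,v/np.linalg.norm(v,axis=1)[:,None]
def plane(f,uv,z):
    c,v=rays(f,uv); return c+v*((z-c[2])/v[:,2])[:,None]
def tri(f1,u1,f2,u2):
    c1,a=rays(f1,u1);c2,b=rays(f2,u2);out=[]
    for p,q in zip(a,b):
        s=np.linalg.lstsq(np.c_[p,-q],c2-c1,rcond=None)[0]; x,y=c1+s[0]*p,c2+s[1]*q; out.append([*((x+y)/2),np.linalg.norm(x-y)])
    return np.array(out)
def proj(f,P):
    d=load(f);E=d['E'];return cv2.projectPoints(np.array(P,float).reshape(-1,3),cv2.Rodrigues(E[:3,:3])[0],E[:3,3],d['K'],d['D'])[0].reshape(-1,2)
E
python3 - <<'E'
from h import *
np.set_printoptions(precision=4,suppress=True)
for n in("scene","side","wrist"):
    snap(n,n+"0"); d=load(n+"0");R=d['E'][:3,:3];print(n,-R.T@d['E'][:3,3],R[2],d['K'][0,0])
o=env.observe();print(o)
a=[cv2.imread(f'pics/{n}0.png') for n in("scene","side")]
E
```

```text
nudge.py
pics
rig.py
scene [ 1.479 -0.218  1.184] [-0.6379  0.1505 -0.7553] 561.0312834852267
side [ 0.3628 -1.174   0.9537] [ 0.1272  0.7852 -0.606 ] 585.5169814884388
wrist [ 0.2471 -0.4975  0.3741] [-0.2918 -0.098  -0.9514] 378.7429516316086
{'time_s': 0.15, 'q': array([-83.9565,  21.8336,  74.3708,   0.0003,  83.8581, -12.3345]), 'qvel': array([-0.0179, -0.1875, -0.1638,  0.0512,  0.048 ,  0.0321]), 'joint_efforts': array([  0.0017, -44.8628, -23.1344,  -0.0003,   0.0038,   0.    ]), 'position': array([ 0.1734, -0.5217,  0.2419]), 'tool_rot': array([[ 0.949 ,  0.3153, -0.0001],
       [ 0.3153, -0.949 ,  0.0011],
       [ 0.0002, -0.0011, -1.    ]]), 'ft_force': array([ 0.4631, -0.2486, -0.2239]), 'wrist_torque': array([-0.0022, -0.0472, -0.0134]), 'gripper_force': 0.0, 'grip_width': 0.08535166901280924}
```

View pics/scene0.png

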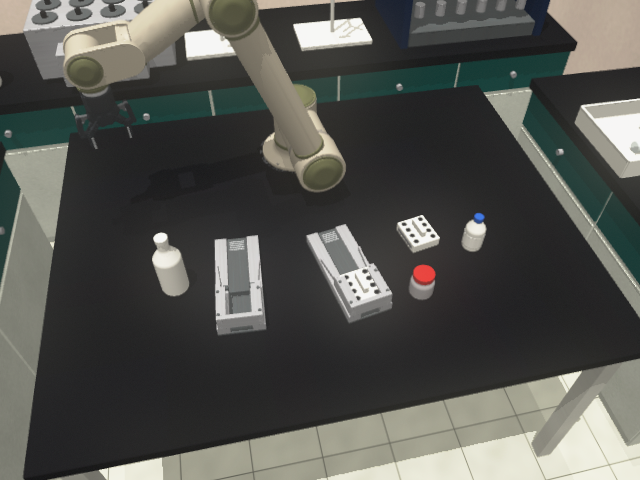

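View pics/side0.png

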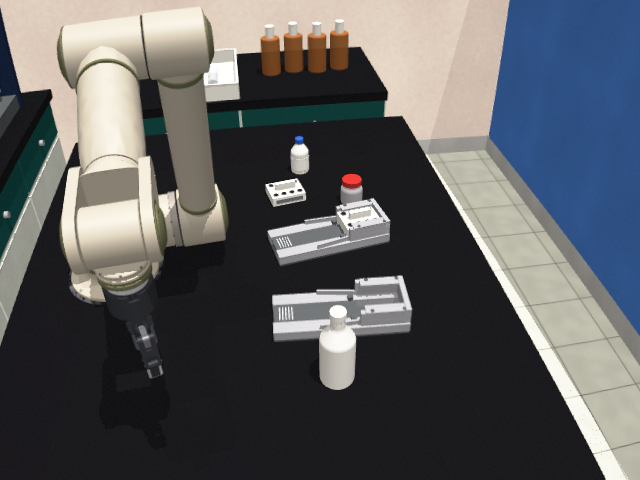

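The scene view shows the empty dock at about (240,283), the loaded dock at (350,272), and the loose cassette at (418,233) with the bottle at (474,233) and jar at (422,282). The side view has the cassette at (286,192) and the empty dock at (342,308). I'll enlarge these for point picking.

```bash
python3 - <<'E'
from h import *
def crop(f,x,y,w,h,s):return cv2.resize(cv2.imread(f'pics/{f}.png')[y:y+h,x:x+w],None,fx=s,fy=s,interpolation=cv2.INTER_CUBIC)
c=np.zeros((600,800,3),np.uint8)
a=crop('scene0',385,205,66,50,6);c[:300,:396]=a
a=crop('side0',255,170,66,50,6);c[:300,400:796]=a
a=crop('scene0',205,230,70,110,2.7);c[302:302+a.shape[0],:a.shape[1]]=a[:298]
a=crop('side0',262,270,160,75,3.7);c[304:304+a.shape[0],200:200+a.shape[1]]=a[:296]
cv2.imwrite('pics/c1.png',c)
E
```

```text
(no output)
```

View pics/c1.png

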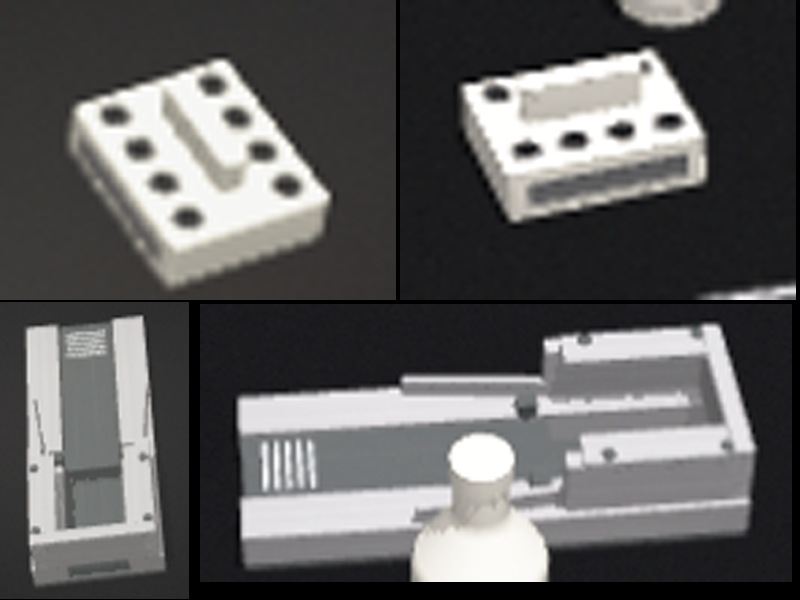

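```bash
python3 - <<'E'
from h import *
np.set_printoptions(precision=4,suppress=True)
def m(p,s,o,off=(0,0)): return (np.array(p,float)-off+.5)/s-.5+o
s=m([(73,107),(168,247),(328,195),(228,60)],6,(385,205))
t=m([(512,170),(705,128),(655,52),(462,85)],6,(255,170),(400,0))
P=tri('scene0',s,'side0',t);print(P);print(np.linalg.norm(np.diff(P[:,:2],axis=0),axis=1),P.mean(0))
s=m([(27,327),(143,317),(33,543),(163,530)],2.7,(205,230),(0,302))
t=m([(240,497),(238,400),(755,447),(720,325)],3.7,(262,270),(200,304))
P=tri('scene0',s,'side0',t);print(P);print(P.mean(0), np.degrees(np.arctan2(*(P[2:,:2].mean(0)-P[:2,:2].mean(0))[::-1])))
for n,k in(('bottle',(474,248)),('jar',(422,297)),('wash',(174,292))): print(n,plane('scene0',[k],0))
E
```

```text
[[0.4282 0.2173 0.0309 0.0027]
 [0.5233 0.2345 0.0326 0.0004]
 [0.5071 0.3177 0.0286 0.0058]
 [0.4102 0.3015 0.0279 0.0029]]
[0.0967 0.0847 0.0982] [0.4672 0.2677 0.03   0.0029]
[[ 0.3896 -0.2916  0.0445  0.015 ]
 [ 0.391  -0.1784  0.0247  0.0023]
 [ 0.6829 -0.3112  0.0674  0.0041]
 [ 0.6912 -0.1974  0.0635  0.0065]]
[ 0.5387 -0.2446  0.05    0.007 ] -3.7214700272228844
bottle [[0.5398 0.4162 0.    ]]
jar [[0.674  0.2164 0.    ]]
wash [[ 0.5241 -0.4188  0.    ]]
```

The cassette triangulates to a top height of 0.030, with sides of 97 × 85 mm. Its centre is near (0.467, 0.268), yaw about 10°. The dock is near (0.54, -0.245), yaw about -4°. One dock corner has a poor height, so I'll look at the dock again with the wrist camera on the way.

```bash
python3 nudge.py '[[0,0,0,7.4,0.085],[0,0,0,7.5,0.085],[0,0,0,7.5,0.085]]' 30; python3 nudge.py '[[0.0287,-0.0298,0,0,0.085],[0.0287,-0.0298,0,0,0.085],[0.0287,-0.0298,0,0,0.085],[0.0287,-0.0298,0,0,0.085],[0.0287,-0.0298,0,0,0.085],[0.0287,-0.0298,0,0,0.085],[0.0287,-0.0298,0,0,0.085],[0.0287,-0.0298,0,0,0.085],[0.0287,-0.0298,0,0,0.085],[0.0287,-0.0298,0,0,0.085]]'; python3 nudge.py '[[0,0,0,0,0.085],[0,0,0,0,0.085],[0,0,0,0,0.085]]'; python3 -c "
from h import *
snap('wrist','w1')"
```

```text
time_s: 0.45
position: [0.1734, -0.5218, 0.242]
tool_rot: [[0.997, -0.075, -0.0], [-0.075, -0.997, 0.001], [-0.0, -0.001, -1.0]]
ft_force: [0.5, 0.7, -0.0]
grip_width: 0.085
gripper_force: 0.0
time_s: 1.45
position: [0.4816, -0.2434, 0.2422]
tool_rot: [[0.998, -0.07, -0.0], [-0.07, -0.998, 0.0], [-0.0, -0.0, -1.0]]
ft_force: [0.6, -1.0, 0.2]
grip_width: 0.0853
gripper_force: 0.0
time_s: 1.75
position: [0.48, -0.2454, 0.2422]
tool_rot: [[0.997, -0.071, -0.001], [-0.071, -0.997, 0.0], [-0.001, -0.0, -1.0]]
ft_force: [0.8, 0.4, -0.0]
grip_width: 0.085
gripper_force: 0.0
```

View pics/w1.png

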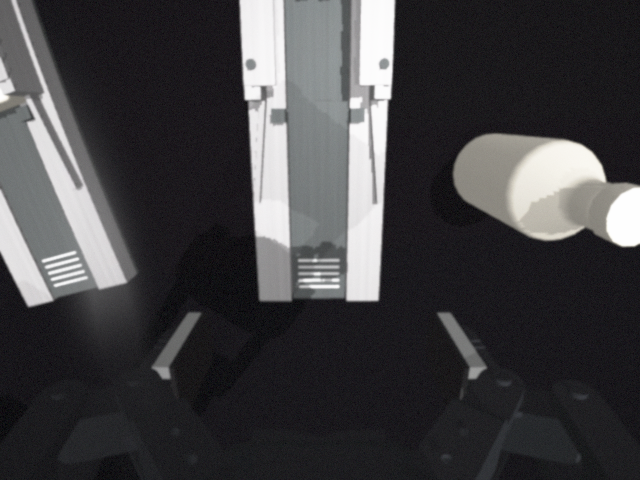

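The wrist view shows the empty dock straight ahead. Its near rail corners are at (259,301) and (381,300), the rail/plate edges run up columns ~290 and ~347, and the teeth are the dark patches at (279,116) and (357,116).

```bash
python3 - <<'E'
from h import *
np.set_printoptions(precision=4,suppress=True)
g=load('w1')['im'].max(2).astype(float)
g=cv2.GaussianBlur(g,(3,3),0)
L=[];Rr=[]
for v in list(range(130,200,3))+list(range(250,296,3)):
    r=np.gradient(g[v]); 
    L.append((280+np.argmin(r[280:300]),v)); Rr.append((338+np.argmax(r[338:356]),v))
a=plane('w1',L,.028);b=plane('w1',Rr,.028)
for q in(a,b):
    k=np.polyfit(q[:,0],q[:,1],1);res=q[:,1]-np.polyval(k,q[:,0]);k=np.polyfit(q[abs(res)<.003,0],q[abs(res)<.003,1],1);print(np.degrees(np.arctan(k[0])),k,np.std(res))
    print(np.polyval(k,[.39,.54,.57]))
c=plane('w1',[(259,301),(291,300),(347,300),(381,300)],.028);print(c)
print('col edge rows',[int(250+np.argmin(np.gradient(g[250:320,u]))) for u in(270,280,355,370)])
print('teeth',plane('w1',[(271,110),(287,110),(287,123),(271,123),(350,109),(364,109),(364,122),(350,122)],.036))
print('walls screws',plane('w1',[(250,64),(384,64)],.067))
# height check of rail corners by scene
s=(np.array([(27,327),(143,317)],float)-(0,302)+.5)/2.7-.5+(205,230)
print(tri('scene0',s,'w1',[(381,300),(259,301)]))
t=(np.array([(240,497),(238,400)],float)-(200,304)+.5)/3.7-.5+(262,270)
print(tri('side0',t,'w1',[(381,300),(259,301)]))
E
```

```text
-3.693242147581923 [-0.0645 -0.1873] 0.0002723270552528632
[-0.2124 -0.2221 -0.2241]
-3.8289497661865175 [-0.0669 -0.2418] 0.0002776848768399462
[-0.2679 -0.2779 -0.2799]
[[ 0.3884 -0.1795  0.028 ]
 [ 0.3873 -0.212   0.028 ]
 [ 0.3833 -0.2686  0.028 ]
 [ 0.3807 -0.3031  0.028 ]]
col edge rows [301, 301, 301, 301]
teeth [[ 0.5699 -0.2124  0.036 ]
 [ 0.5689 -0.226   0.036 ]
 [ 0.5582 -0.225   0.036 ]
 [ 0.5593 -0.2113  0.036 ]
 [ 0.566  -0.2795  0.036 ]
 [ 0.5652 -0.2914  0.036 ]
 [ 0.5545 -0.2909  0.036 ]
 [ 0.5553 -0.2789  0.036 ]]
walls screws [[ 0.6033 -0.2035  0.067 ]
 [ 0.5962 -0.3041  0.067 ]]
[[ 0.3822 -0.2998  0.0291  0.0064]
 [ 0.3837 -0.1775  0.0183  0.    ]]
[[ 0.3891 -0.2973  0.0548  0.0103]
 [ 0.39   -0.1805  0.0272  0.0041]]
```

Channel width measures 55.6 mm (stated 56). The dock origin comes to (0.534, -0.250) from the near end and again from the teeth, with yaw -3.8°. Next I go over the cassette.

```bash
python3 nudge.py '[[0,0,0,-7.1,0.085],[0,0,0,-7.2,0.085],[0.0065,-0.0423,0,0,0.085],[0.0065,-0.0423,0,0,0.085],[0.0065,-0.0423,0,0,0.085],[0.0065,-0.0423,0,0,0.085],[0.0065,-0.0423,0,0,0.085],[0.0065,-0.0423,0,0,0.085],[0.0065,-0.0423,0,0,0.085],[0.0065,-0.0423,0,0,0.085]]'>/dev/null; python3 nudge.py '[[0.0065,-0.0423,0,0,0.085],[0.0065,-0.0423,0,0,0.085],[0.0065,-0.0423,0,0,0.085],[0.0065,-0.0423,0,0,0.085],[0,0,0,0,0.085],[0,0,0,0,0.085],[0,0,0,0,0.085]]'; python3 -c "
from h import *
snap('wrist','w2')"
```

```text
time_s: 3.5
position: [0.4671, 0.2673, 0.2424]
tool_rot: [[0.984, 0.177, -0.0], [0.177, -0.984, -0.0], [-0.0, 0.0, -1.0]]
ft_force: [0.6, 0.1, 0.0]
grip_width: 0.0849
gripper_force: 0.0
```

View pics/w2.png

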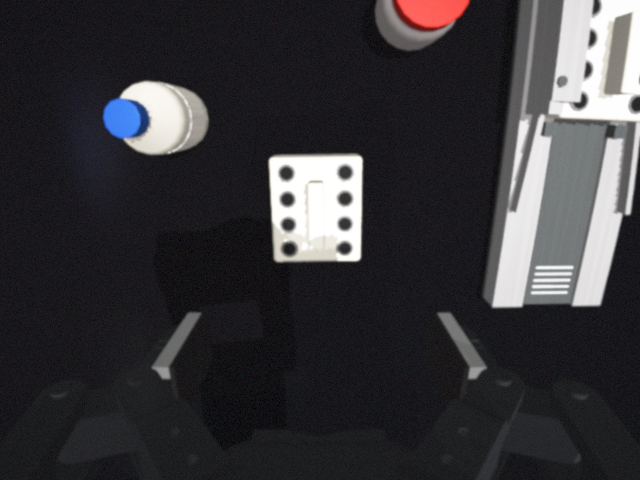

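The cassette sits at (316,209) in this view, with eight wells between (287,173) and (345,247), and the fin along column 316. The wells lie on the 30 mm top, so I use those.

```bash
python3 - <<'E'
from h import *
np.set_printoptions(precision=4,suppress=True)
g=load('w2')['im'].max(2)
m=(g[158:260,275:358]<110).astype(np.uint8)
n,l,s,c=cv2.connectedComponentsWithStats(m)
w=[c[i]+(275,158) for i in range(1,n) if 60<s[i,4]<400]; w=np.array(w);print(len(w),w)
P=plane('w2',w,.030);ctr=P[:,:2].mean(0)
lft=P[w[:,0]<316];rgt=P[w[:,0]>316]
f=lambda q:np.polyfit(q[:,0],q[:,1],1)[0]
print(ctr,np.degrees(np.arctan([f(lft),f(rgt)])))
C=plane('w2',[(269,156),(362,155),(361,261),(273,261)],.030);print(C,C.mean(0))
s=plane('scene0',np.array([(73,107),(168,247),(328,195),(228,60)])/6+(385,205)-.4,.03);print('scene',s.mean(0))
s=plane('side0',np.array([(112,170),(305,128),(255,52),(62,85)])/6+(255,170)-.4,.03);print('side',s.mean(0))
print('fin',plane('w2',[(308,182),(324,182)],.052))
# height: well 0 via two-view of fin/wells: scene & side wells
sc=(np.array([(115,116),(188,217),(288,185),(211,85)])+.5)/6-.5+(385,205)
print('well heights',tri('scene0',sc,'w2',[w[np.argmin(((w-k)**2).sum(1))] for k in((345,247),(345,172),(287,173),(289,248))]))
E
```

```text
8 [[285.9426 172.8852]
 [344.7881 171.9661]
 [286.8898 199.0508]
 [344.547  198.3846]
 [287.7431 224.3119]
 [344.4095 223.5619]
 [288.6824 248.7432]
 [344.1944 247.9537]]
[0.4639 0.2682] [10.8047 10.9309]
[[0.5066 0.3184 0.03  ]
 [0.5222 0.2367 0.03  ]
 [0.4231 0.2164 0.03  ]
 [0.4081 0.3006 0.03  ]] [0.465 0.268 0.03 ]
scene [0.4656 0.2688 0.03  ]
side [0.468  0.2653 0.03  ]
fin [[0.4932 0.2801 0.052 ]
 [0.4956 0.2667 0.052 ]]
well heights [[0.4342 0.236  0.0297 0.0024]
 [0.5051 0.2496 0.0308 0.0016]
 [0.4949 0.302  0.0303 0.002 ]
 [0.4233 0.2882 0.0287 0.0016]]
```

Wells, corners and both fixed cameras agree on a centre of (0.464, 0.268), yaw 10.9°, top at 30 mm. I descend onto the fin.

```bash
python3 nudge.py '[[-0.0028,-0.0015,0,-0.7,0.045],[0,0,0.04,0,0.045],[0,0,0.04,0,0.045],[0,0,0.04,0,0.045],[0,0,0.035,0,0.045],[0,0,0.025,0,0.045],[0,0,0.016,0,0.045],[0,0,0,0,0.045]]'; python3 nudge.py '[[0,0,0,0,0],[0,0,0,0,0],[0,0,0,0,0],[0,0,0,0,0],[0,0,0,0,0]]' 50
```

```text
time_s: 4.35
position: [0.4629, 0.2686, 0.0447]
tool_rot: [[0.982, 0.19, -0.004], [0.19, -0.982, -0.001], [-0.004, 0.0, -1.0]]
ft_force: [0.3, 0.1, -0.0]
grip_width: 0.0454
gripper_force: 0.0
time_s: 4.85
position: [0.4644, 0.2695, 0.0477]
tool_rot: [[0.982, 0.191, 0.002], [0.191, -0.982, 0.0], [0.003, 0.0, -1.0]]
ft_force: [-0.6, -2.8, 7.4]
grip_width: 0.0129
gripper_force: 51.0
```

```bash
python3 nudge.py '[[0,0,-0.015,0,0],[0,0,-0.035,0,0],[0,0,-0.045,0,0],[0,0,-0.035,0,0],[0,0.03,0,7.4,0],[0,0.03,0,7.4,0],[0,0,0,0,0]]' 60; python3 -c "
from h import *
snap('wrist','w3')"
```

```text
time_s: 5.55
position: [0.4712, 0.2077, 0.1765]
tool_rot: [[0.997, -0.072, -0.0], [-0.072, -0.997, -0.001], [-0.0, 0.001, -1.0]]
ft_force: [-0.4, 0.6, -4.1]
grip_width: 0.0131
gripper_force: 59.4
```

```bash
python3 - <<'E'
from h import *
np.set_printoptions(precision=4,suppress=True)
o=env.observe();R=o['tool_rot'];p=o['position'];print(o['grip_width'],R[:2,0])
t=np.array([.4944,-.2471,p[2]]);print('to deck, tool axes',R.T@(t-p))
d=load('w3');g=d['im'].max(2);m=(g>150).astype(np.uint8);n,l,s,c=cv2.connectedComponentsWithStats(m);print([(s[i],c[i]) for i in range(1,n) if s[i,4]>1500])
E
```

```text
0.0121959755744532 [ 0.9976 -0.0687]
to deck, tool axes [ 0.0546  0.4535 -0.    ]
[(array([ 476,    0,  146,   49, 4387], dtype=int32), array([538.9389,  20.5393])), (array([ 473,   53,   50,  248, 7684], dtype=int32), array([496.3817, 193.1324])), (array([ 578,   55,   46,  221, 6600], dtype=int32), array([600.6752, 175.5752])), (array([   0,  149,   45,   80, 2896], dtype=int32), array([ 18.9378, 190.1457])), (array([  218,   193,   203,   202, 21439], dtype=int32), array([319.5306, 267.2819]))]
```

View pics/w3.png

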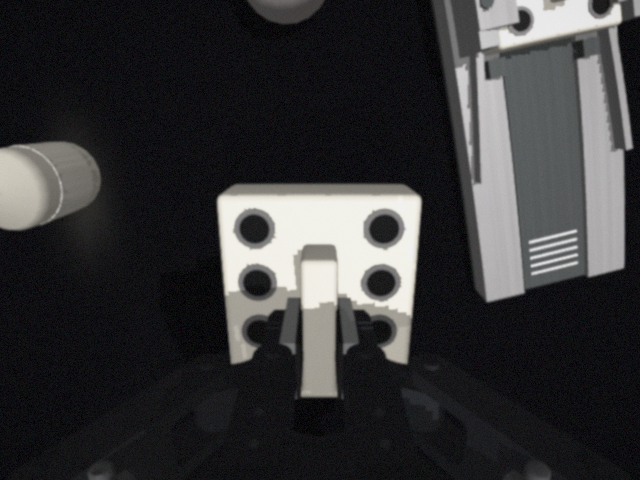

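Gripped and lifted square: the fin stays upright between the fingers at (319,320), with the front wells at (254,229) and (384,229). I carry it over.

```bash
python3 nudge.py '[[0.00455,0.03,0,0,0],[0.00455,0.04,0,0,0],[0.00455,0.04,0,0,0],[0.00455,0.04,0,0,0],[0.00455,0.04,0,0,0],[0.00455,0.04,0,0,0],[0.00455,0.04,0,0,0],[0.00455,0.04,0,0,0],[0.00455,0.04,0,0,0],[0.00455,0.04,0,0,0]]' >/dev/null; python3 nudge.py '[[0.0045,0.035,0,0,0],[0.0045,0.0285,0,0,0],[0,0,0,0,0],[0,0,0,0,0]]'; python3 - <<'E'
from h import *
np.set_printoptions(precision=4,suppress=True)
snap('wrist','w4')
o=env.observe();R=o['tool_rot'];p=o['position']
dk=np.array([.5343,-.2497]);th=np.radians(-3.76);X=np.array([np.cos(th),np.sin(th)]);Y=np.array([-X[1],X[0]])
print(np.degrees(np.arctan2(R[1,0],R[0,0])),'tcp dock',(p[:2]-dk)@np.c_[X,Y],p[2])
g=load('w4')['im'].max(2);m=(g[195:320,225:415]<90).astype(np.uint8);n,l,s,c=cv2.connectedComponentsWithStats(m)
w=np.array([c[i]+(225,195) for i in range(1,n) if 300<s[i,4]<2500 and s[i,1]<100]);print(w)
for z in(p[2]-.0477+.03,):
    P=plane('w4',w,z);print((P-p)@R)
P=plane('w2',[(285.9,172.9),(344.8,172),(286.9,199),(344.5,198.4)],.03)
th=np.radians(10.87);print('on cassette',(P[:,:2]-(.464,.2682))@np.array([[np.cos(th),-np.sin(th)],[np.sin(th),np.cos(th)]]))
E
```

```text
time_s: 7.0
position: [0.4955, -0.2454, 0.1759]
tool_rot: [[0.998, -0.066, -0.001], [-0.066, -0.998, 0.001], [-0.001, -0.001, -1.0]]
ft_force: [0.3, -0.2, -3.3]
grip_width: 0.0126
gripper_force: 59.7
-3.7464314154249276 tcp dock [-0.039   0.0024] 0.17602270337019343
[[253.9149 228.5657]
 [383.6423 228.6498]
 [256.9541 284.4896]
 [380.6177 282.616 ]]
[[ 0.0357 -0.0251  0.0177]
 [ 0.0356  0.0283  0.0176]
 [ 0.0106 -0.0251  0.0177]
 [ 0.0115  0.0283  0.0177]]
on cassette [[ 0.036   0.0266]
 [ 0.0362 -0.0266]
 [ 0.012   0.0266]
 [ 0.012  -0.0266]]
```

```bash
python3 nudge.py '[[0,0.0005,0.03,0,0],[0,0,0.03,0,0],[0,0,0.02,0,0],[0,0,0.01,0,0],[0,0,0,0,0]]'; python3 nudge.py '[[0,0,0.004,0,0],[0,0,0.003,0,0],[0,0,0.002,0,0],[0,0,0,0,0]]'
```

```text
time_s: 7.55
position: [0.4953, -0.2452, 0.0856]
tool_rot: [[0.998, -0.065, -0.002], [-0.065, -0.998, 0.001], [-0.002, -0.001, -1.0]]
ft_force: [-0.1, 0.5, -2.9]
grip_width: 0.0123
gripper_force: 59.6
time_s: 7.95
position: [0.4955, -0.2465, 0.0775]
tool_rot: [[0.998, -0.067, 0.0], [-0.067, -0.998, -0.0], [0.0, 0.0, -1.0]]
ft_force: [-1.5, 0.3, -4.3]
grip_width: 0.0126
gripper_force: 59.7
```

```bash
python3 nudge.py '[[0,0,0.0015,0,0],[0,0,0.0015,0,0],[0,0,0,0,0]]'
```

```text
time_s: 8.25
position: [0.4956, -0.2466, 0.0757]
tool_rot: [[0.998, -0.067, 0.001], [-0.067, -0.998, -0.001], [0.001, 0.001, -1.0]]
ft_force: [-4.0, 2.5, 8.7]
grip_width: 0.0124
gripper_force: 61.4
```

Seated on the deck at 8.7 N. I release and rise, then check by camera.

```bash
python3 nudge.py '[[0,0,0,0,0.04],[0,0,0,0,0.04],[0,0,0,0,0.04],[0,0,-0.03,0,0.04],[0,0,-0.04,0,0.04],[0,0,-0.04,0,0.04],[0,0,-0.04,0,0],[-0.02,0,0,0,0],[-0.03,0,0,0,0],[-0.03,0,0,0,0]]';python3 nudge.py '[[0,0,0,0,0],[0,0,0,0,0]]'; python3 - <<'E'
from h import *
np.set_printoptions(precision=4,suppress=True)
snap('wrist','w5')
o=env.observe();R=o['tool_rot'];p=o['position']
dk=np.array([.5343,-.2497]);th=np.radians(-3.76);A=np.array([[np.cos(th),-np.sin(th)],[np.sin(th),np.cos(th)]])
print('tcp dock',(p[:2]-dk)@A,p[2]); print('to plate',R.T@(np.r_[dk+A@[-.125,0],p[2]]-p))
for q in((-40,0,80),(-90,42,58),(-90,-42,58),(10,42,58),(10,-42,58)): print(q,proj('w5',np.r_[dk+A@np.array(q[:2])/1e3,q[2]/1e3]))
E
```

```text
time_s: 9.25
position: [0.4148, -0.2409, 0.2243]
tool_rot: [[0.998, -0.066, 0.0], [-0.066, -0.998, -0.0], [0.0, 0.0, -1.0]]
ft_force: [-0.7, 0.2, -0.6]
grip_width: 0.0001
gripper_force: 0.0
time_s: 9.45
position: [0.4157, -0.2414, 0.2247]
tool_rot: [[0.998, -0.067, 0.001], [-0.067, -0.998, -0.001], [0.001, 0.001, -1.0]]
ft_force: [0.5, -0.6, 0.5]
grip_width: 0.0
gripper_force: 0.0
tcp dock [-0.1184  0.0005] 0.22452541208081642
to plate [-0.0066  0.0005 -0.    ]
(-40, 0, 80) [[317.5252 120.1804]]
(-90, 42, 58) [[264.7323 186.1239]]
(-90, -42, 58) [[370.6054 185.9342]]
(10, 42, 58) [[259.5206  49.6504]]
(10, -42, 58) [[375.2485  49.5105]]
```

View pics/w5.png

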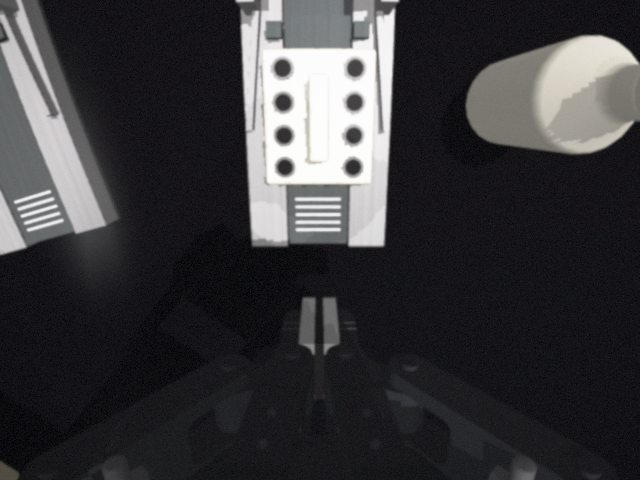

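The cassette lies square on the deck: observed corners (263,49), (375,49), (372,184) and (267,185) match the predicted ones. The closed fingers go down behind it on the plate.

```bash
python3 nudge.py '[[-0.0066,0.0005,0.03,0,0],[0,0,0.045,0,0],[0,0,0.045,0,0],[0,0,0.035,0,0],[0,0,0.02,0,0],[0,0,0,0,0]]'; python3 nudge.py '[[0,0,0.006,0,0],[0,0,0.006,0,0],[0,0,0.005,0,0],[0,0,0.004,0,0],[0,0,0,0,0],[0,0,0,0,0]]'
```

```text
time_s: 10.1
position: [0.4089, -0.2405, 0.0469]
tool_rot: [[0.998, -0.066, -0.004], [-0.066, -0.998, 0.004], [-0.004, -0.003, -1.0]]
ft_force: [0.0, -0.5, 0.2]
grip_width: -0.0001
gripper_force: 0.0
time_s: 10.7
position: [0.4098, -0.2417, 0.0291]
tool_rot: [[0.998, -0.067, 0.002], [-0.067, -0.998, -0.002], [0.002, 0.002, -1.0]]
ft_force: [0.8, 1.7, 6.7]
grip_width: 0.0
gripper_force: 3.3
```

```bash
python3 nudge.py '[[0,0,0.003,0,0],[0,0,0,0,0],[0,0,0,0,0]]'
```

```text
time_s: 11.0
position: [0.4098, -0.2417, 0.0262]
tool_rot: [[0.998, -0.067, 0.002], [-0.067, -0.998, -0.002], [0.002, 0.002, -1.0]]
ft_force: [0.2, 0.6, 7.8]
grip_width: -0.0002
gripper_force: 3.7
```

```bash
python3 nudge.py '[[0.01,0,0,0,0],[0.01,0,0,0,0],[0.01,0,0,0,0],[0.01,0,0,0,0],[0.01,0,0,0,0],[0,0,0,0,0]]'; python3 nudge.py '[[0.008,0,0,0,0],[0.008,0,0,0,0],[0.008,0,0,0,0],[0.008,0,0,0,0],[0.008,0,0,0,0],[0,0,0,0,0]]'
```

```text
time_s: 11.6
position: [0.4596, -0.2446, 0.026]
tool_rot: [[0.998, -0.066, 0.001], [-0.066, -0.998, -0.001], [0.001, 0.001, -1.0]]
ft_force: [0.7, 2.2, 6.6]
grip_width: 0.0001
gripper_force: 3.8
time_s: 12.2
position: [0.4992, -0.2472, 0.0261]
tool_rot: [[0.998, -0.066, 0.0], [-0.066, -0.998, -0.001], [0.0, 0.001, -1.0]]
ft_force: [-0.5, 1.3, 6.0]
grip_width: 0.0001
gripper_force: 3.8
```

```bash
python3 nudge.py '[[0.008,0,0,0,0],[0.008,0,0,0,0],[0.008,0,0,0,0],[0.008,0,0,0,0],[0.008,0,0,0,0],[0.008,0,0,0,0],[0.004,0,0,0,0],[0,0,0,0,0]]'; python3 - <<'E'
from h import *
np.set_printoptions(precision=4,suppress=True)
snap('side','s2');snap('scene','c2')
def crop(f,x,y,w,h,s):return cv2.resize(cv2.imread(f'pics/{f}.png')[y:y+h,x:x+w],None,fx=s,fy=s,interpolation=cv2.INTER_CUBIC)
a=crop('side',0,0,1,1,1) if 0 else crop('s2',262,240,160,110,3); b=crop('c2',195,220,90,110,3)
c=np.zeros((330,760,3),np.uint8);c[:,:480]=a;c[:,485:755]=b;cv2.imwrite('pics/c3.png',c)
o=env.observe();p=o['position'];dk=np.array([.5343,-.2497]);th=np.radians(-3.76);A=np.array([[np.cos(th),-np.sin(th)],[np.sin(th),np.cos(th)]])
print((p[:2]-dk)@A,p[2],o['ft_force'])
E
```

```text
time_s: 13.0
position: [0.5506, -0.2507, 0.0261]
tool_rot: [[0.998, -0.066, -0.001], [-0.066, -0.998, -0.0], [-0.001, 0.0, -1.0]]
ft_force: [-3.8, 0.6, 7.2]
grip_width: -0.0002
gripper_force: 3.8
[0.0163 0.0001] 0.026190189191872885 [-3.9261  0.5705  7.0843]
```

View pics/c3.png

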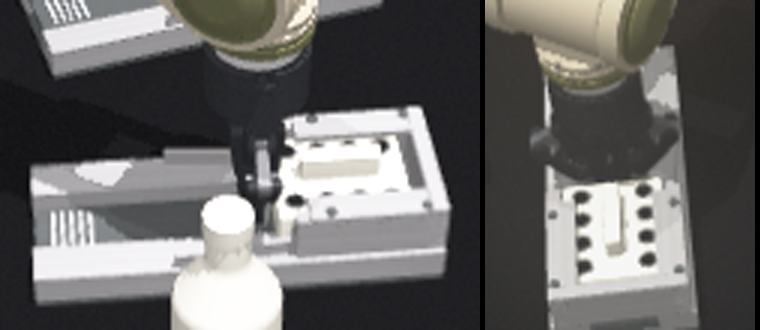

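The cassette is inside the slot under the lips, with its fin at about (340,160) in the side crop and roughly 11 mm still to go. I push gently to the stop.

```bash
python3 nudge.py '[[0.003,0,0,0,0],[0.003,0,0,0,0],[0.002,0,0,0,0],[0,0,0,0,0]]';python3 nudge.py '[[0.001,0,0,0,0],[0.001,0,0,0,0],[0,0,0,0,0]]'; python3 nudge.py '[[0.001,0,0,0,0],[0,0,0,0,0]]'
```

```text
time_s: 13.5
position: [0.558, -0.2512, 0.0261]
tool_rot: [[0.998, -0.066, -0.002], [-0.066, -0.998, -0.0], [-0.002, 0.0, -1.0]]
ft_force: [-6.5, 0.7, 8.0]
grip_width: -0.0
gripper_force: 3.8
time_s: 13.8
position: [0.5597, -0.2513, 0.0261]
tool_rot: [[0.998, -0.066, -0.002], [-0.066, -0.998, 0.0], [-0.002, 0.0, -1.0]]
ft_force: [-7.3, 0.9, 8.3]
grip_width: -0.0001
gripper_force: 3.8
time_s: 14.0
position: [0.5605, -0.2514, 0.0261]
tool_rot: [[0.998, -0.067, -0.003], [-0.067, -0.998, 0.0], [-0.003, 0.0, -1.0]]
ft_force: [-8.7, 0.2, 8.4]
grip_width: -0.0001
gripper_force: 3.8
```

```bash
python3 nudge.py '[[0.001,0,0,0,0],[0,0,0,0,0]]'; python3 nudge.py '[[0.001,0,0,0,0],[0,0,0,0,0]]';python3 nudge.py '[[0.001,0,0,0,0],[0,0,0,0,0]]'
```

```text
time_s: 14.2
position: [0.5606, -0.2513, 0.026]
tool_rot: [[0.998, -0.066, -0.005], [-0.066, -0.998, 0.001], [-0.005, -0.0, -1.0]]
ft_force: [-12.2, 0.2, 10.4]
grip_width: -0.0
gripper_force: 3.8
time_s: 14.4
position: [0.5607, -0.2513, 0.0259]
tool_rot: [[0.998, -0.066, -0.007], [-0.066, -0.998, 0.001], [-0.007, -0.001, -1.0]]
ft_force: [-16.9, -0.6, 12.5]
grip_width: 0.0
gripper_force: 3.8
time_s: 14.6
position: [0.5608, -0.2513, 0.0259]
tool_rot: [[0.998, -0.066, -0.009], [-0.066, -0.998, 0.002], [-0.009, -0.001, -1.0]]
ft_force: [-23.3, -0.5, 15.1]
grip_width: -0.0003
gripper_force: 3.8
```

Against the stop: position holds while the force climbs to 23 N. I back off a little and lift.

```bash
python3 nudge.py '[[-0.004,0,0,0,0],[-0.004,0,0,0,0],[0,0,-0.006,0,0],[0,0,-0.008,0,0],[0,0,-0.02,0,0],[0,0,-0.04,0,0],[0,0,-0.05,0,0],[-0.04,0,-0.02,0,0],[-0.05,0,0,0,0],[-0.05,0,0,0,0]]'; python3 nudge.py '[[0,0,0,0,0],[0,0,0,0,0]]'; python3 - <<'E'
from h import *
np.set_printoptions(precision=4,suppress=True)
snap('wrist','w6')
dk=np.array([.5343,-.2497]);th=np.radians(-3.76);A=np.array([[np.cos(th),-np.sin(th)],[np.sin(th),np.cos(th)]])
for q in((28,34,36),(28,-34,36),(88,0,80),(38,42,58),(38,-42,58),(-125,0,26)): print(q,proj('w6',np.r_[dk+A@np.array(q[:2])/1e3,q[2]/1e3]))
c=cv2.resize(cv2.imread('pics/w6.png')[0:300,180:460],None,fx=2,fy=2,interpolation=cv2.INTER_CUBIC);cv2.imwrite('pics/w6c.png',c)
E
```

```text
time_s: 15.6
position: [0.4154, -0.2412, 0.1699]
tool_rot: [[0.998, -0.066, 0.001], [-0.066, -0.998, -0.001], [0.001, 0.001, -1.0]]
ft_force: [0.6, -1.3, -0.7]
grip_width: 0.0002
gripper_force: 0.0
time_s: 15.8
position: [0.4165, -0.2418, 0.1699]
tool_rot: [[0.998, -0.068, 0.001], [-0.068, -0.998, -0.0], [0.001, 0.0, -1.0]]
ft_force: [0.0, 0.3, -0.1]
grip_width: -0.0004
gripper_force: 0.0
(28, 34, 36) [[262.8873  11.336 ]]
(28, -34, 36) [[370.2889  11.1471]]
(88, 0, 80) [[ 316.0247 -138.2495]]
(38, 42, 58) [[243.2023 -17.5144]]
(38, -42, 58) [[389.6424 -17.7677]]
(-125, 0, 26) [[317.2869 237.5283]]
```

View pics/w6c.png

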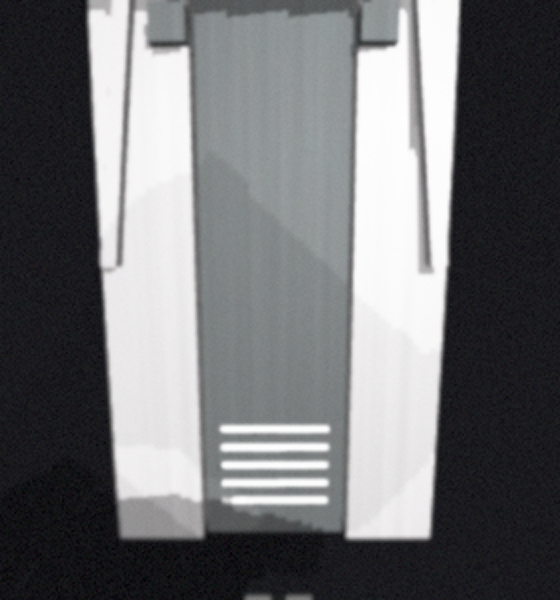

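The teeth are up: their front faces show at (165,40) and (378,40) in the crop. The cassette is just out of view, so I raise for one last look.

```bash
python3 nudge.py '[[0.03,0,-0.03,0,0],[0.04,0,-0.02,0,0],[0.04,0,-0.02,0,0],[0.03,0,0,0,0],[0,0,0,0,0],[0,0,0,0,0]]'; python3 - <<'E'
from h import *
np.set_printoptions(precision=4,suppress=True)
snap('wrist','w7')
dk=np.array([.5343,-.2497]);th=np.radians(-3.76);A=np.array([[np.cos(th),-np.sin(th)],[np.sin(th),np.cos(th)]])
d=load('w7');g=d['im'].max(2)
for q in((28,34,36),(28,-34,36),(88,0,80),(38,32,58),(124,26.6,58)): print(q,proj('w7',np.r_[dk+A@np.array(q[:2])/1e3,q[2]/1e3]))
m=(g<90).astype(np.uint8);n,l,s,c=cv2.connectedComponentsWithStats(m)
for i in range(1,n):
    if 60<s[i,4]<500: print(c[i],s[i,4],((plane('w7',[c[i]],.058)[0,:2]-dk)@A)*1e3)
cv2.imwrite('pics/w7c.png',cv2.resize(cv2.imread('pics/w7.png')[0:240,200:440],None,fx=2.4,fy=2.4,interpolation=cv2.INTER_CUBIC))
E
```

```text
time_s: 16.45
position: [0.5575, -0.2506, 0.2384]
tool_rot: [[0.998, -0.065, -0.001], [-0.065, -0.998, 0.001], [-0.001, -0.001, -1.0]]
ft_force: [-0.6, 0.3, 0.5]
grip_width: 0.0003
gripper_force: 0.0
(28, 34, 36) [[280.2579 205.7879]]
(28, -34, 36) [[355.7161 205.8275]]
(88, 0, 80) [[317.9959 139.5441]]
(38, 32, 58) [[279.7898 199.7159]]
(124, 26.6, 58) [[283.7588  90.896 ]]
[285.0449  89.9615] 156 [124.6861  25.5862]
[353.5036  89.8686] 137 [124.8141 -27.5306]
[285.7059 121.7255] 153 [100.8139  25.5784]
[352.9571 121.9929] 140 [100.6617 -27.6798]
[286.1757 152.8649] 148 [76.519  25.7418]
[352.0625 153.1875] 144 [ 76.306  -27.5641]
[286.9858 182.5461] 141 [52.4126 25.6292]
[350.9481 182.7185] 135 [ 52.3055 -27.2531]
[ 15.5725 196.058 ] 138 [ 43.1298 265.6431]
```

View pics/w7c.png

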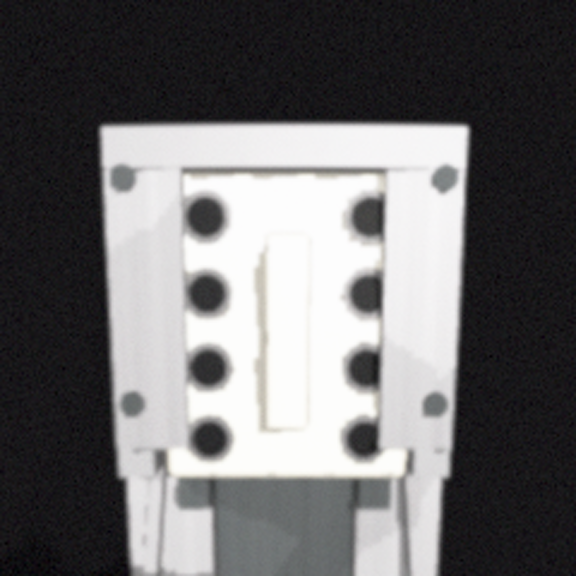

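The cassette is home: its wells put the centre at dock (88.5, -1), square, against the back stop at row ~172 of the crop. The teeth are up behind it at (195,492) and (372,492). I hand in.

```bash
python3 -c "
from rig import env
print(env.close_job())"
```

```text
the job is handed in; nothing more can be done
None
```

The cassette is fully home in the empty dock with the latch up behind it, nothing else was touched as far as the cameras and forces showed, and the job was handed in at about 16.5 s; no verdict was returned.

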